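# Brief the printmaker: which ink, which block, ready

### The arm

A 6-joint arm with a two-finger parallel gripper is mounted at the origin on the work surface. World frame = base frame: x ahead of the robot, y to its left, z up, the work surface at z = 0. Lengths are in mm, angles in rad, forces in N, time in s.
With the tool pointing down it reaches from about 275 to 725 mm from the base axis. Payload 15.9 kg.
Tool frame: the origin (TCP) lies between the finger pads; the fingertips stand robot.finger_overhang ahead of it and the grasp point (between the pads) lies 6 mm ahead of it (robot.finger_overhang is the distance from the TCP to the fingertips, in mm); y points along the fingers, x is the direction in which the jaws open and shut, and the axes are right-handed (so a half turn about y gives the same grasp; the last joint's range is limited). The gripper opens to 85 mm and grips with 20 to 120 N. Pads are 22 mm wide; open, the fingers measure 114 mm over their backs; the gripper's body (76 mm by 85 mm) begins 54 mm behind the grasp point. The pads swing forward as they close: fully open they stand 13 mm farther back than shut.
Start: joints at [-1.104, 0.213, -0.034, 1.323, 0, 1.571], TCP at [225.007, -446.494, 256.306] pointing down, gripper open.
Joint ranges: [-2.98, 2.98], [-0.74, 1.72], [-1.14, 1.35], [-2.1, 2.04], [-1.57, 1.44], [-3.14, 3.14]. Speed limits (rad/s): [1.89, 1.89, 2.39, 2.57, 3.14, 3.14].

### API

Orientations are given as a rotation vector (axis times angle).
In Python, from plant import robot, imaging gives the robot as it stands.
- The arm moves only by the shell command python3 -m pendant 'ROWS' [OPENING]. ROWS is JSON, a list of rows, each an object with "slide": the shift along the tool's x, y, z in mm, a list of three; "dr": the turn, a rotation vector about the tool's x, y, z in degrees, a list of three. A call has 1 to 5 rows; each row is the pose to reach, as a shift and turn from the pose commanded when the call began, along the tool's axes at that moment; what a row does not reach only later rows make up. A row lasts 1/8 s, in which the tool goes at most 62.5 mm and 10.7 degrees, less where a joint would pass 70% of its speed; a pose out of reach is approached as far as the arm can. A call with a gripper value outside its range is refused whole. OPENING is the closure, from 0 (fully open) to 1 (shut), set as the call begins (- or left out, the last holds). The fingers move at their own pace and stop on an object; the grip force is fixed at half the most. Time passes only in rows, so rows that repeat a pose let the fingers close. It gives the time, the measured TCP pose, the force and the opening at its end, in the units of the state.
- robot.state(): the state, without advancing time (a new reading comes with each control period).
- imaging.read_camera(name): name is "scene" or "top" or "wrist"; returns a dict with "img" (384x512x3 uint8, blue, green, red), "vertical_fov" (degrees; the focal length in pixels is half the picture's height over the tangent of half this angle, whatever the lens; pixels are square), "cx", "cy" (the principal point, pixels), "extrinsics" (4x4, takes a point from camera to world coordinates). Camera axes: x right, y up, looking along -z (the intrinsics and any distortion apply to the point x, -y, -z); pixel columns grow to the right and rows downward; lengths in mm; the calibration is good to about 2 mm. A picture is of the moment at which its call begins. There is no depth.
- robot.finish_job(): hands the job in, once; it reports no verdict.
The state is a dict: "time": time; "joint_pos": joint angles; "qd": joint speeds; "tau": joint torques, N m; "tcp_pos": TCP position; "eef_rot": TCP orientation; "wrist_force": force on the tool from outside, world axes, zero at the start; "moment": the same for the moment, N m; "width": opening from 0.0 (shut) to 1.0 (fully open).
Only numpy, scipy, OpenCV 4.12 (cv2) and the standard library are available. Lean on these libraries where they do the work, as an engineer would, in place of code of your own. Each camera call takes 0.05 s, during which the arm holds its last target.

### The job

Show the printmaker what to print next: point at the red ink jar, with the fingertips two to three centimetres above the middle of its lid, and stay there for two seconds without touching it; then point in the same way at the middle of the bird block and stay there for two seconds. Then press the green ready button on the grey signal box all the way down, let it come back up and move clear. Do not come down over the other jars or the leaf block on the way, do not press the red stop button, and do not touch or pick up any jar, block or hand tool.

Things in the scene. Friction and masses are not known exactly. Their poses are not given: they have to be found in the camera images.
- jar_red: ink jar, white with a red band and red screw lid: 66 mm across the lid, 62 mm across the body, 64 mm tall, loose, standing upright on the ink slab; origin at the centre of its underside, z up
- jar_blue: ink jar, white with a blue band and blue screw lid: 66 mm across the lid, 62 mm across the body, 64 mm tall, loose, standing upright on the ink slab; origin at the centre of its underside, z up
- jar_yellow: ink jar, white with a yellow band and yellow screw lid: 66 mm across the lid, 62 mm across the body, 64 mm tall, loose, standing upright on the ink slab; origin at the centre of its underside, z up
- jar_red_lid (a point): centre of the top of the red jar's lid, 64 mm above the jar's underside
- jar_blue_lid (a point): centre of the top of the blue jar's lid, 64 mm above the jar's underside
- jar_yellow_lid (a point): centre of the top of the yellow jar's lid, 64 mm above the jar's underside
- block_bird: printing block lying flat and loose on the press bed, carved face up: 95 mm along its x, 130 mm along its y, 22 mm thick; pale lino face with a black picture of a long-beaked bird on two legs; origin at the centre of its underside, z up
- block_bird_top (a point): centre of the bird block's carved face, 22 mm above its underside
- block_leaf: printing block lying flat and loose on the press bed, carved face up: 95 mm along its x, 130 mm along its y, 22 mm thick; pale lino face with a black leafy sprig (a straight stem with pairs of leaves); origin at the centre of its underside, z up
- block_leaf_top (a point): centre of the leaf block's carved face, 22 mm above its underside
- ink_slab: fixed flat glass slab on plywood that the three jars stand on, 130 mm along its x, 310 mm along its y, 12 mm thick; origin at the centre of its underside
- press_bed: fixed grey-green board edged with yellow tape that the two blocks lie on, 300 mm along its x, 260 mm along its y, 10 mm thick; origin at the centre of its underside
- signal_box: fixed grey box, 160 mm along its x, 80 mm along its y, 45 mm tall, with two round push buttons on top, 84 mm apart along its x: green (ready) at its -x end, red (stop) at its +x end; origin at the centre of its underside
- ready_button (a joint): travel of the green ready button: 0 m up, 0.006 m fully down; a spring brings it back up, fully down takes 5 N, pressed straight down
- ready_button_top (a point): centre of the top of the green button (32 mm across), 22 mm above the top of the box, 67 mm above the table
- stop_button (a joint): travel of the red stop button: 0 m up, 0.006 m fully down; not to be pressed
- stop_button_top (a point): centre of the top of the red stop button (32 mm across), 22 mm above the top of the box
- brayer: ink roller lying on the table, black roller 90 mm wide and 40 mm thick lying along its y, wooden handle to -x, 170 mm long, 44 mm tall; origin on the table under the roller's middle
- baren: black rubbing disc 104 mm across with a wooden grip bar on top, 30 mm tall; origin at the centre of its underside
- palette_knife: palette knife 200 mm long lying flat along its x, handle to -x
- gouge: carving gouge 160 mm long lying along its x, handle to -x

How it is judged:
By the outcome, as a careful person would: the job done as asked, in the order asked, and still so for the second after the job is handed in, with the robot touching nothing.
It also fails if it takes over 51 s, if anything falls off the work surface, if the arm or the gripper's body presses on something with over 40 N, if the wrist force passes 120 N, or if a joint passes its speed limit or range.

## Working session

There is one attempt and no reset: what is moved stays moved. The work goes in short steps, Python scripts to look and compute and a shell command to move; the robot and the scene stay as the last step left them, time stands still between calls to the robot, and variables do not carry over. Pictures are saved under pics/ and viewed, and the job is handed in when it is done.

```bash
ls; mkdir -p pics
python3 - <<'E'
from plant import robot, imaging
import cv2
print(robot.state(), robot.finger_overhang)
for n in ("scene","top","wrist"):
    c=imaging.read_camera(n); cv2.imwrite(f"pics/{n}0.png",c["img"]); print(n,{k:v for k,v in c.items() if k!="img"})
E
```

```text
pics
{'time': 0.0, 'joint_pos': array([-1.10398818e+00,  2.13358701e-01, -3.50555335e-02,  1.32346404e+00,
       -5.50095383e-06,  1.57080466e+00]), 'qd': array([ 0.00011756, -0.00210861, -0.00106952,  0.00052406, -0.00018356,
        0.00117793]), 'tau': array([-1.15449267e-03, -6.86154699e+01,  4.87122202e+01,  1.72407908e-02,
       -2.86689547e-04, -7.49987038e-06]), 'tcp_pos': array([ 224.88429641, -446.24067999,  255.8162733 ]), 'eef_rot': array([-1.39401026,  0.85955284, -0.85803937]), 'wrist_force': array([-0.87205318, -0.15923809,  0.12037241]), 'moment': array([-0.03024778,  0.03158963,  0.00575056]), 'width': 1.0038355347957453} 25.0
scene {'vertical_fov': 54.72964841961408, 'cx': 254.49247843769356, 'cy': 194.13889196636356, 'extrinsics': array([[ 7.11697639e-02, -8.40773705e-01,  5.36688403e-01,
         1.05118798e+03],
       [ 9.97412171e-01,  6.54830734e-02, -2.96804299e-02,
        -5.76841955e+01],
       [-1.01894810e-02,  5.37411894e-01,  8.43258341e-01,
         9.48927241e+02],
       [ 0.00000000e+00,  0.00000000e+00,  0.00000000e+00,
         1.00000000e+00]
[... 201 characters left out ...]
 [-9.99904333e-01, -1.31218000e-02,  4.37521173e-03,
        -2.52072625e+00],
       [ 3.71376246e-03,  5.00158841e-02,  9.98741518e-01,
         1.20572375e+03],
       [ 0.00000000e+00,  0.00000000e+00,  0.00000000e+00,
         1.00000000e+00]])}
wrist {'vertical_fov': 62.13308437267463, 'cx': 258.92954704486704, 'cy': 189.93298459122974, 'extrinsics': array([[ 4.50490133e-01,  8.50196395e-01,  2.72442159e-01,
         2.94074996e+02],
       [-8.92780928e-01,  4.29317838e-01,  1.36485929e-01,
        -4.12357675e+02],
       [-9.24433504e-04, -3.04716728e-01,  9.52442576e-01,
         3.72956464e+02],
       [ 0.00000000e+00,  0.00000000e+00,  0.00000000e+00,
         1.00000000e+00]])}
```

Run:
```python
import cv2
for n in ("scene","top"):
    a=cv2.imread(f"pics/{n}0.png"); cv2.imwrite(f"pics/{n}0b.png",cv2.resize(a,(800,600),interpolation=cv2.INTER_CUBIC))
from scipy.spatial.transform import Rotation as R
print(R.from_rotvec([-1.39401026,  0.85955284, -0.85803937]).as_matrix().round(3))
```

```text
[[ 0.45  -0.     0.893]
 [-0.893  0.001  0.45 ]
 [-0.001 -1.    -0.   ]]
```

View pics/top0b.png

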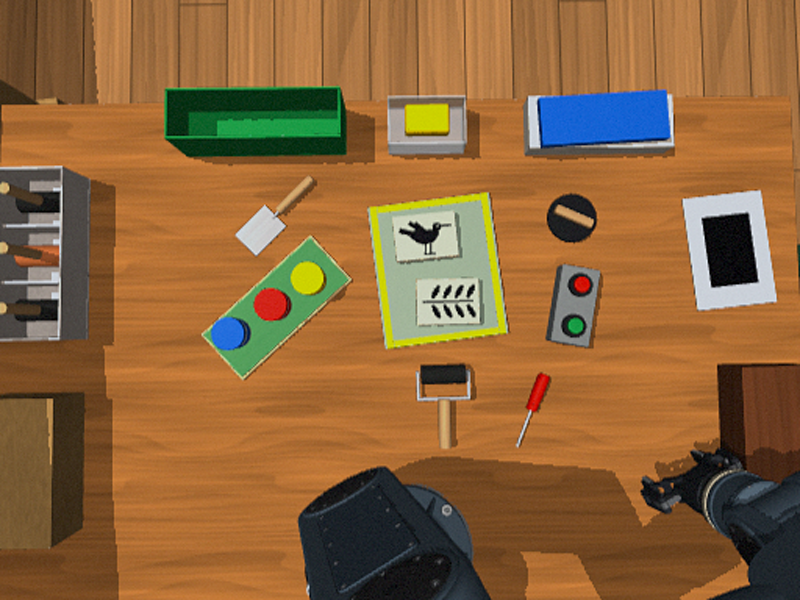

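View pics/scene0b.png

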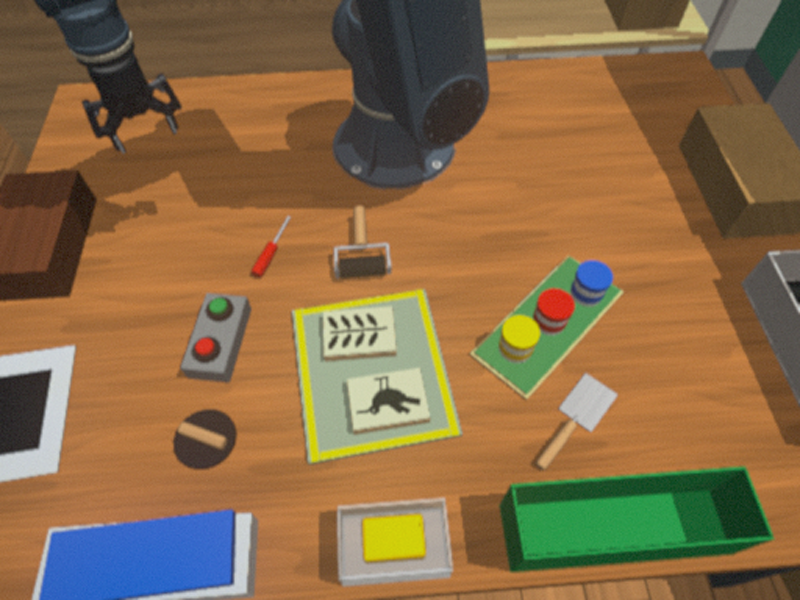

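Top view: bird block ~(426,236), leaf (449,302), red jar (272,304), green button (575,325), red button (580,285), in the 800-wide enlargement. I'll enlarge crops for exact pixels.

Run:
```python
import cv2, numpy as np
def crop(n,x0,y0,w,h,s):
    a=cv2.imread(f"pics/{n}0.png")[y0:y0+h,x0:x0+w]
    b=cv2.resize(a,None,fx=s,fy=s,interpolation=cv2.INTER_CUBIC)
    for i in range(0,w,10):
        cv2.putText(b,str(x0+i),(i*s,8),0,.3,(0,0,255),1); cv2.line(b,(i*s,10),(i*s,16),(0,0,255),1)
    for i in range(0,h,10):
        cv2.putText(b,str(y0+i),(0,i*s+4),0,.3,(0,0,255),1); cv2.line(b,(22,i*s),(28,i*s),(0,0,255),1)
    return b
cv2.imwrite("pics/t1.png",crop("top",120,120,270,130,2*1)[:, :] if 0 else crop("top",125,120,260,130,3))
cv2.imwrite("pics/s1.png",crop("scene",110,160,300,140,2))
# colour blobs
for n in("top","scene"):
    a=cv2.imread(f"pics/{n}0.png"); h=cv2.cvtColor(a,cv2.COLOR_BGR2HSV)
    for nm,lo,hi in (("red",(0,150,60),(4,255,255)),("red2",(175,150,60),(180,255,255)),("green",(60,140,40),(85,255,255)),("yel",(24,150,100),(32,255,255)),("blue",(105,150,60),(120,255,255))):
        m=cv2.inRange(h,lo,hi); k,l,s,c=cv2.connectedComponentsWithStats(m)
        for i in range(1,k):
            if s[i,4]>60: print(n,nm,s[i],c[i].round(1))
```

```text
top red [367 177  11  11  86] [372.1 181.8]
top red [163 185  23  20 359] [173.3 194.6]
top red [337 239  15  24 177] [343.9 250.5]
top green [ 105   55  116   45 4779] [163.6  77.2]
top green [363 203  11  11  92] [367.9 208.1]
top yel [259  66  28  20 509] [272.9  75.4]
top yel [ 237  123   87  100 1319] [279.9 173.1]
top yel [186 168  21  21 345] [196.4 177.7]
top blue [ 344   58   85   37 2612] [385.8  75.4]
top blue [135 203  25  21 372] [146.3 213.1]
scene red [162 155  15  20 112] [168.8 165.4]
scene red [345 185  22  21 342] [355.6 194.9]
scene red [125 216  12  12 107] [130.7 221.3]
scene green [ 327  300  167   65 8137] [407.4 331.4]
scene yel [ 189  185  105  111 1546] [237.7 243.8]
scene yel [321 202  25  22 430] [333.  212.3]
scene yel [ 232  329   40   30 1066] [251.5 343.6]
scene blue [369 168  23  18 318] [380.1 176.3]
scene blue [  26  327  123   57 5473] [ 89.3 357.1]
```

View pics/t1.png

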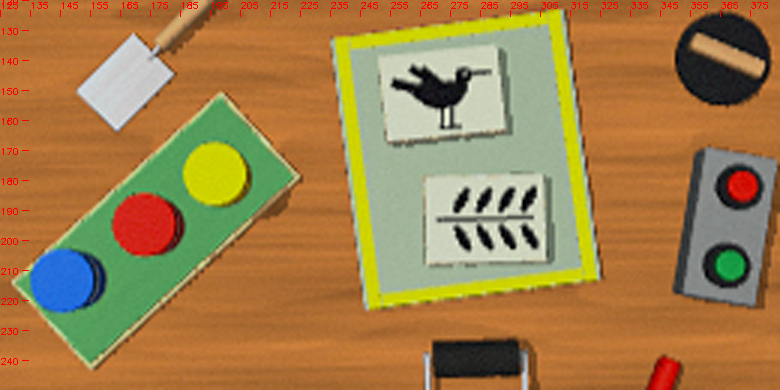

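View pics/s1.png

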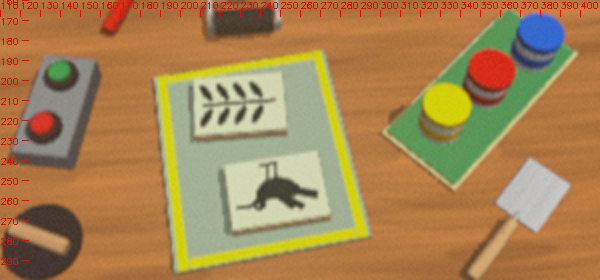

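```bash
cat > h.py <<'E'
import numpy as np
from plant import robot, imaging
from scipy.spatial.transform import Rotation as R
cal={}
def pix2(cam,u,v,z):
    c=cam; f=192/np.tan(np.radians(c["vertical_fov"]/2))
    d=np.array([(u-c["cx"])/f,-(v-c["cy"])/f,-1]); T=c["extrinsics"]
    w=T[:3,:3]@d; o=T[:3,3]; return (o+w*(z-o[2])/w[2]).round(1)
def proj(cam,p):
    f=192/np.tan(np.radians(cam["vertical_fov"]/2)); T=cam["extrinsics"]
    q=T[:3,:3].T@(np.array(p)-T[:3,3]); return np.array([cam["cx"]+f*q[0]/-q[2],cam["cy"]-f*q[1]/-q[2]]).round(1)
E
python3 - <<'E'
from h import *
t=imaging.read_camera("top"); s=imaging.read_camera("scene")
for n,z,a,b in (("red",76,(173.3,194.7),(355.3,193.8)),("yel",76,(196.4,177.7),(333,211)),("blue",76,(146.3,213.2),(380,176)),("bird",32,(272.3,151.3),(248,255.3)),("leaf",32,(287,192.8),(229,211)),("green",67,(368,208.1),(140,195)),("stop",67,(372.1,181.8),(130.7,221.3)),
 ("bed c",10,(280.0,173.1),(240,244))):
    print(n,pix2(t,*a,z),pix2(s,*b,z))
E
```

```text
red [512.2 255.6  76. ] [516.3 252.8  76. ]
yel [563.9 184.   76. ] [566.1 180.9  76. ]
blue [456.3 338.7  76. ] [462.  336.3  76. ]
bird [650.1 -54.1  32. ] [658.2 -56.3  32. ]
leaf [515.3 -99.3  32. ] [ 518.8 -101.9   32. ]
green [ 462.8 -347.7   67. ] [ 467.6 -349.4   67. ]
stop [ 544.7 -362.8   67. ] [ 550.8 -366.6   67. ]
bed c [581.3 -79.2  10. ] [613.6 -76.2  10. ]
```

```bash
cat >> h.py <<'E'
def goto(x,y,ztip):
    s=robot.state(); M=R.from_rotvec(s["eef_rot"]).as_matrix()
    p=s["tcp_pos"]; t=np.array([x,y,ztip+robot.finger_overhang])
    print("t",round(s["time"],2),"tcp",p.round(1),"F",s["wrist_force"].round(1),"w",round(s["width"],2),"q",s["joint_pos"].round(2))
    print("slide",(M.T@(t-p)).round(1),"yaw of tool x",round(np.degrees(np.arctan2(M[1,0],M[0,0])),1),"tilt",M[2].round(3))
E
python3 -c "
from h import *
goto(514,254,230)"
```

```text
t 0.25 tcp [ 225.  -446.4  256.1] F [-0.8 -0.9  0.4] w 1.0 q [-1.1   0.21 -0.03  1.32 -0.    1.57]
slide [-495.4    1.3  573.3] yaw of tool x -63.3 tilt [-0. -1. -0.]
```

```bash
python3 -m pendant '[{"slide":[-40,0,46],"dr":[0,-9,0]},{"slide":[-80,0,92],"dr":[0,-18,0]},{"slide":[-120,0,138],"dr":[0,-27,0]},{"slide":[-160,0,184],"dr":[0,-36,0]},{"slide":[-200,0,230],"dr":[0,-45,0]}]' 1; python3 -c "
from h import *
goto(514,254,230)"
```

```text
time: 0.88
tcp_pos: [340.7, -162.6, 256.4]
eef_rot: [-1.557, 0.246, -0.247]
wrist_force: [1.0, -0.3, -0.4]
width: 0.006
t 0.88 tcp [ 340.7 -162.6  256.4] F [ 1.  -0.3 -0.4] w 0.01 q [-0.45 -0.04 -0.31  1.3   0.    1.44]
slide [ 36.2   1.4 449.8] yaw of tool x -18.0 tilt [ 0.001 -1.    -0.   ]
```

```bash
python3 -m pendant '[{"slide":[4,0,50],"dr":[0,-6,0]},{"slide":[8,0,100],"dr":[0,-12,0]},{"slide":[12,0,150],"dr":[0,-18,0]},{"slide":[16,0,200],"dr":[0,-24,0]},{"slide":[20,0,250],"dr":[0,-30,0]}]'; python3 -c "
from h import *
goto(514,254,230)"
```

```text
time: 1.5
tcp_pos: [438.1, 68.5, 256.4]
eef_rot: [-1.565, -0.164, 0.164]
wrist_force: [0.6, -1.5, 0.4]
width: 0.0
t 1.5 tcp [438.1  68.5 256.4] F [ 0.6 -1.5  0.4] w 0.0 q [ 0.16  0.1  -0.17  1.3  -0.    1.52]
slide [112.7   1.4 165.7] yaw of tool x 12.0 tilt [ 0. -1. -0.]
```

```bash
python3 -m pendant '[{"slide":[29,0,42],"dr":[0,-4,0]},{"slide":[57,0,84],"dr":[0,-8,0]},{"slide":[86,0,126],"dr":[0,-12,0]},{"slide":[112,0,165],"dr":[0,-14,0]},{"slide":[112,0,165],"dr":[0,-14,0]}]'
python3 - <<'E'
from h import *
import cv2
w=imaging.read_camera("wrist"); 
cv2.imwrite("pics/w1.png",cv2.resize(w["img"],None,fx=1.5,fy=1.5,interpolation=cv2.INTER_CUBIC))
goto(514,254,230)
print("pred red",proj(w,(514,254,76))*1.5,"yel",proj(w,(565,182.5,76))*1.5)
E
```

```text
time: 2.12
tcp_pos: [514.1, 253.6, 255.1]
eef_rot: [-1.541, -0.354, 0.356]
wrist_force: [-0.2, -0.7, -0.5]
width: -0.002
t 2.17 tcp [513.7 252.1 255.5] F [-0.5 -0.4 -0.4] w -0.0 q [ 0.46  0.37  0.17  1.38 -0.    1.58]
slide [1.1 0.5 1.6] yaw of tool x 25.8 tilt [-0.001 -1.    -0.   ]
pred red [390.3 258.3] yel [411.15 379.35]
```

View pics/w1.png

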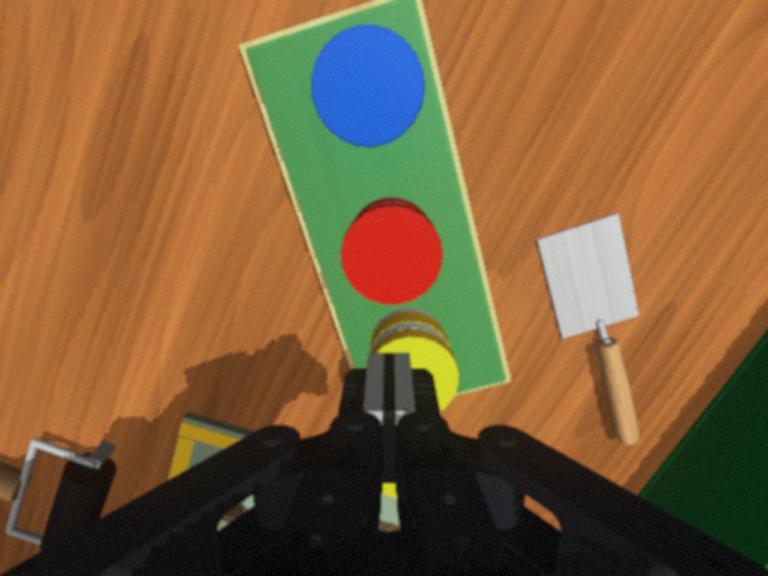

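Run:
```python
from h import *
import cv2
w=imaging.read_camera("wrist")
print(pix2(w,392/1.5,254.7/1.5,76))
goto(514,254,230)
```

```text
[513.6 255.   76. ]
t 2.23 tcp [513.6 251.1 255.9] F [-0.5 -0.5 -0.6] w 0.0 q [ 0.45  0.37  0.17  1.38 -0.    1.58]
slide [1.6 0.9 2.4] yaw of tool x 25.8 tilt [-0.001 -1.    -0.   ]
```

```bash
python3 -m pendant '[{"slide":[1,35,2],"dr":[0,0,0]},{"slide":[1,70,2],"dr":[0,0,0]},{"slide":[1,100,2],"dr":[0,0,0]},{"slide":[1,120,2],"dr":[0,0,0]},{"slide":[1,120,2],"dr":[0,0,0]}]'; python3 -m pendant '[{"slide":[0,0,0],"dr":[0,0,0]},{"slide":[0,0,0],"dr":[0,0,0]}]'; python3 -c "
from h import *
goto(513.5,255,101)"
```

```text
time: 2.85
tcp_pos: [512.8, 251.9, 135.5]
eef_rot: [-1.543, -0.35, 0.353]
wrist_force: [-0.5, 0.1, 1.2]
width: -0.003
time: 3.1
tcp_pos: [514.3, 253.4, 137.5]
eef_rot: [-1.542, -0.353, 0.351]
wrist_force: [0.2, 0.0, 0.4]
width: -0.001
t 3.1 tcp [514.3 253.4 137.5] F [0.2 0.  0.4] w -0.0 q [ 0.46  0.41 -0.07  1.09 -0.    1.58]
slide [-0.  11.5  1.8] yaw of tool x 25.7 tilt [ 0.002 -1.     0.   ]
```

```bash
python3 -m pendant '[{"slide":[0,6,1],"dr":[0,0,0]},{"slide":[0,11,2],"dr":[0,0,0]},{"slide":[0,11,2],"dr":[0,0,0]}]'
python3 - <<'E'
from h import *
import cv2
w=imaging.read_camera("wrist");s=imaging.read_camera("scene");t=imaging.read_camera("top")
S=s["img"][130:230,300:420];T=t["img"][140:240,100:220]
cv2.imwrite("pics/st2.png",cv2.resize(np.hstack([S,T]),None,fx=3,fy=3,interpolation=cv2.INTER_CUBIC))
cv2.imwrite("pics/w2.png",cv2.resize(w["img"],None,fx=1.5,fy=1.5,interpolation=cv2.INTER_CUBIC))
goto(513.5,255,101)
E
```

```text
time: 3.48
tcp_pos: [512.6, 255.1, 124.7]
eef_rot: [-1.542, -0.352, 0.353]
wrist_force: [0.3, -0.4, -0.2]
width: 0.001
t 3.62 tcp [512.9 255.2 125.3] F [-0.4 -0.4 -0.7] w 0.0 q [ 0.46  0.42 -0.09  1.07 -0.    1.58]
slide [ 0.5 -0.7 -0.4] yaw of tool x 25.7 tilt [-0. -1. -0.]
```

View pics/st2.png

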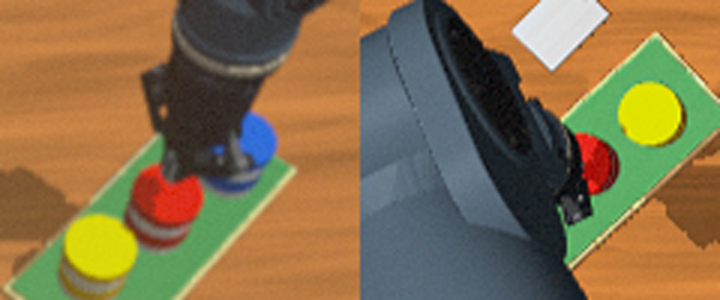

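View pics/w2.png

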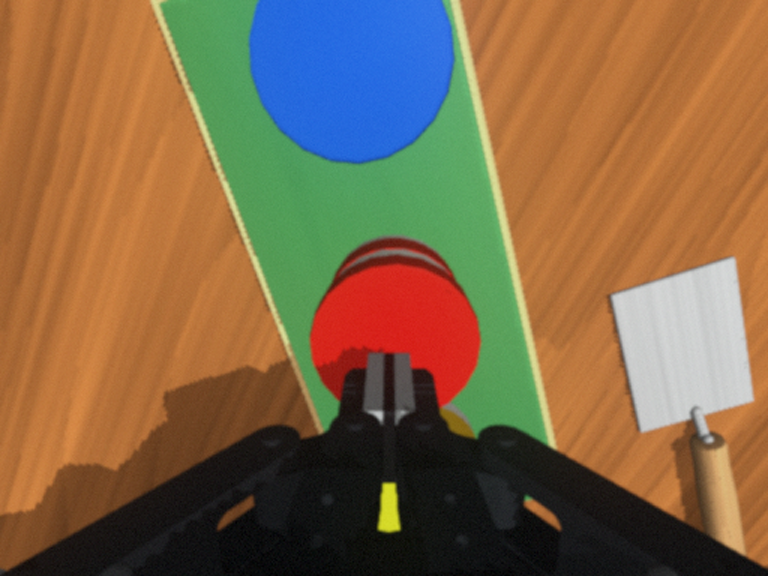

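Run:
```python
from h import *
w=imaging.read_camera("wrist")
print(proj(w,(513.5,255,76))*1.5, proj(w,(512.9,255.2,100.3))*1.5)
for a in np.arange(0,360,45):print((proj(w,(513.5+33*np.cos(np.radians(a)),255+33*np.sin(np.radians(a)),76))*1.5).round(), end=' ')
```

```text
[391.65 345.75] [390.75 375.75]
[468. 380.] [475. 319.] [432. 271.] [362. 267.] [312. 310.] [311. 371.] [356. 414.] [419. 417.]
```

```bash
Z='x'; for i in 1 2 3 4 5; do python3 -m pendant '[{"slide":[0,0,0],"dr":[0,0,0]},{"slide":[0,0,0],"dr":[0,0,0]},{"slide":[0,0,0],"dr":[0,0,0]},{"slide":[0,0,0],"dr":[0,0,0]},{"slide":[0,0,0],"dr":[0,0,0]}]' | grep -E 'time|tcp'; done
```

```text
time: 4.3
tcp_pos: [512.9, 255.1, 125.3]
time: 4.92
tcp_pos: [512.9, 255.2, 125.3]
time: 5.55
tcp_pos: [512.9, 255.2, 125.3]
time: 6.18
tcp_pos: [512.9, 255.2, 125.3]
time: 6.8
tcp_pos: [513.0, 255.2, 125.3]
```

```bash
python3 -m pendant '[{"slide":[0,-30,0],"dr":[0,0,0]},{"slide":[0,-65,0],"dr":[0,0,0]},{"slide":[0,-100,0],"dr":[0,0,0]},{"slide":[0,-120,0],"dr":[0,0,0]}]'; python3 -c "
from h import *
goto(654,-55,200)"
```

```text
time: 7.3
tcp_pos: [513.3, 255.4, 247.2]
eef_rot: [-1.541, -0.354, 0.351]
wrist_force: [-0.4, 0.3, -0.8]
width: 0.0
t 7.3 tcp [513.3 255.4 247.2] F [-0.4  0.3 -0.8] w 0.0 q [0.46 0.37 0.15 1.35 0.   1.58]
slide [  -8.1   22.2 -340.7] yaw of tool x 25.7 tilt [ 0.002 -1.     0.   ]
```

```bash
python3 -m pendant '[{"slide":[-34,0,-22],"dr":[0,0,0]},{"slide":[-68,0,-44],"dr":[0,5,0]},{"slide":[-102,0,-67],"dr":[0,10,0]},{"slide":[-102,0,-67],"dr":[0,15,0]}]'; python3 -c "
from h import *
goto(654,-55,200)"
```

```text
time: 7.8
tcp_pos: [449.1, 148.7, 245.8]
eef_rot: [-1.566, -0.144, 0.143]
wrist_force: [0.0, 0.3, 0.2]
width: 0.0
t 7.8 tcp [449.1 148.7 245.8] F [0.  0.3 0.2] w 0.0 q [ 0.32  0.16 -0.13  1.28 -0.    1.71]
slide [ 164.5   21.  -237.6] yaw of tool x 10.5 tilt [ 0. -1. -0.]
```

```bash
python3 -m pendant '[{"slide":[28,4,-40],"dr":[0,3,0]},{"slide":[56,8,-80],"dr":[0,6,0]},{"slide":[84,12,-120],"dr":[0,9,0]},{"slide":[112,16,-160],"dr":[0,12,0]},{"slide":[140,20,-200],"dr":[0,15,0]}]';python3 -c "
from h import *
goto(654,-55,200)"
```

```text
time: 8.43
tcp_pos: [626.0, -21.2, 225.2]
eef_rot: [-1.57, 0.06, -0.06]
wrist_force: [-0.0, 0.8, 0.8]
width: -0.0
t 8.43 tcp [626.  -21.2 225.2] F [-0.   0.8  0.8] w -0.0 q [-0.03  0.49  0.28  1.36  0.    1.61]
slide [ 30.5   0.2 -31.6] yaw of tool x -4.4 tilt [ 0. -1.  0.]
```

```bash
python3 -m pendant '[{"slide":[15,0,-15],"dr":[0,0,0]},{"slide":[29,0,-30],"dr":[0,0,0]},{"slide":[29,0,-30],"dr":[0,0,0]},{"slide":[29,0,-30],"dr":[0,0,0]}]'
python3 - <<'E'
from h import *
import cv2
w=imaging.read_camera("wrist"); 
cv2.imwrite("pics/w3.png",cv2.resize(w["img"],None,fx=1.5,fy=1.5,interpolation=cv2.INTER_CUBIC))
goto(654,-55,57)
print("pred",proj(w,(654,-55,32))*1.5)
E
```

```text
time: 8.93
tcp_pos: [651.4, -51.6, 225.2]
eef_rot: [-1.57, 0.058, -0.058]
wrist_force: [-0.5, -0.3, 0.1]
width: -0.001
t 8.97 tcp [651.4 -51.4 225.4] F [ 0.8  1.  -0. ] w 0.0 q [-0.08  0.55  0.38  1.4   0.    1.57]
slide [  2.9 143.4  -3.4] yaw of tool x -4.2 tilt [-0. -1.  0.]
pred [393.45 257.7 ]
```

View pics/w3.png

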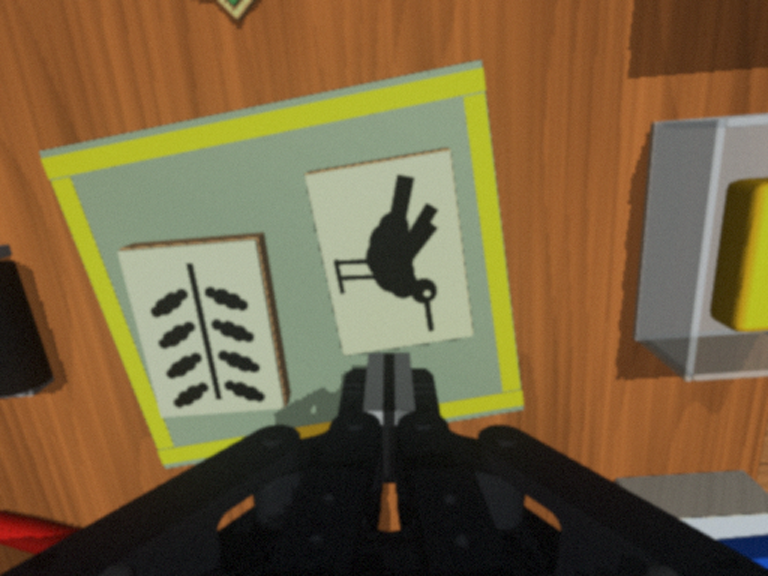

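Run:
```python
from h import *
w=imaging.read_camera("wrist")
P=np.array([pix2(w,u/1.5,v/1.5,32) for u,v in((306,173),(449,150),(473,335),(343,354))])
print(P,P.mean(0),np.linalg.norm(np.diff(P,axis=0),axis=1))
m=P.mean(0);goto(m[0],m[1],57)
```

```text
[[ 602.6    4.4   32. ]
 [ 693.5   11.8   32. ]
 [ 706.1 -115.1   32. ]
 [ 613.1 -123.1   32. ]] [653.825 -55.5    32.   ] [ 91.20071272 127.52399774  93.34345183]
t 9.03 tcp [651.4 -51.3 225.5] F [ 0.9 -0.3  0.9] w 0.0 q [-0.08  0.55  0.38  1.4   0.    1.57]
slide [  2.7 143.5  -4. ] yaw of tool x -4.2 tilt [ 0. -1.  0.]
```

```bash
python3 -m pendant '[{"slide":[2,35,-3],"dr":[0,0,0]},{"slide":[2,75,-3],"dr":[0,0,0]},{"slide":[2,110,-3],"dr":[0,0,0]},{"slide":[2,130,-3],"dr":[0,0,0]},{"slide":[2,130,-3],"dr":[0,0,0]}]'; python3 -m pendant '[{"slide":[0,0,0],"dr":[0,0,0]},{"slide":[0,0,0],"dr":[0,0,0]}]'; python3 -c "
from h import *
goto(653.8,-55.3,57)"
```

```text
time: 9.65
tcp_pos: [652.3, -54.5, 94.2]
eef_rot: [-1.57, 0.06, -0.056]
wrist_force: [-0.7, 0.1, -0.3]
width: -0.003
time: 9.9
tcp_pos: [654.1, -55.0, 96.7]
eef_rot: [-1.57, 0.057, -0.06]
wrist_force: [0.2, -0.0, -0.1]
width: 0.001
t 9.9 tcp [654.1 -55.   96.7] F [ 0.2 -0.  -0.1] w 0.0 q [-0.08  0.6   0.13  1.1   0.    1.56]
slide [-0.3 14.7 -0.3] yaw of tool x -4.2 tilt [ 0.002 -1.    -0.   ]
```

```bash
python3 -m pendant '[{"slide":[0,7,0],"dr":[0,0,0]},{"slide":[0,14,0],"dr":[0,0,0]},{"slide":[0,14,0],"dr":[0,0,0]}]'
python3 - <<'E'
from h import *
import cv2
w=imaging.read_camera("wrist"); s=imaging.read_camera("scene")
cv2.imwrite("pics/w4.png",cv2.resize(w["img"],None,fx=1.5,fy=1.5,interpolation=cv2.INTER_CUBIC))
cv2.imwrite("pics/s4.png",cv2.resize(s["img"][160:320,140:340],None,fx=3,fy=3,interpolation=cv2.INTER_CUBIC))
goto(653.8,-55.3,57)
E
```

```text
time: 10.28
tcp_pos: [652.9, -55.1, 80.4]
eef_rot: [-1.57, 0.059, -0.057]
wrist_force: [0.4, -0.3, 0.3]
width: -0.003
t 10.38 tcp [653.4 -55.1  81.2] F [-0.1  1.2  0.5] w 0.0 q [-0.08  0.61  0.11  1.07 -0.    1.56]
slide [ 0.5 -0.8 -0.1] yaw of tool x -4.3 tilt [-0. -1.  0.]
```

View pics/w4.png

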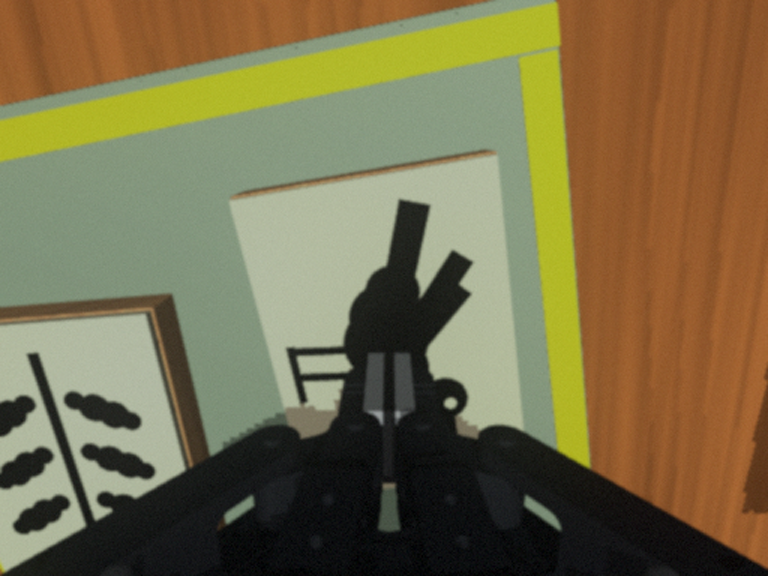

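View pics/s4.png

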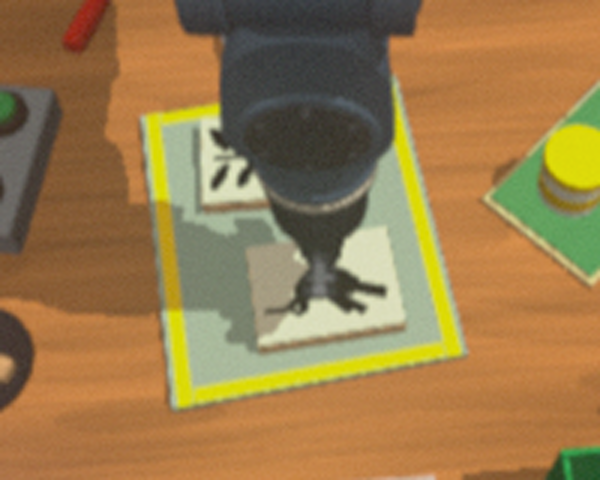

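Wrist view: the fingertips (388,352) stand over the bird block's middle. The scene view agrees, with the tips at about (320,275) in the crop. I'll hold here.

```bash
for i in 1 2 3 4 5; do python3 -m pendant '[{"slide":[0,0,0],"dr":[0,0,0]},{"slide":[0,0,0],"dr":[0,0,0]},{"slide":[0,0,0],"dr":[0,0,0]},{"slide":[0,0,0],"dr":[0,0,0]},{"slide":[0,0,0],"dr":[0,0,0]}]' | grep -E 'time|tcp'; done;python3 -m pendant '[{"slide":[0,-35,0],"dr":[0,0,0]},{"slide":[0,-75,0],"dr":[0,0,0]},{"slide":[0,-115,0],"dr":[0,0,0]},{"slide":[0,-150,0],"dr":[0,0,0]}]'; python3 -c "
from h import *
goto(465,-349,205)"
```

```text
time: 11.0
tcp_pos: [653.5, -55.1, 81.3]
time: 11.62
tcp_pos: [653.5, -55.1, 81.3]
time: 12.25
tcp_pos: [653.5, -55.1, 81.3]
time: 12.88
tcp_pos: [653.5, -55.1, 81.3]
time: 13.5
tcp_pos: [653.5, -55.1, 81.3]
time: 14.0
tcp_pos: [653.4, -55.1, 233.0]
eef_rot: [-1.57, 0.058, -0.059]
wrist_force: [-0.2, -0.2, 1.1]
width: -0.001
t 14.0 tcp [653.4 -55.1 233. ] F [-0.2 -0.2  1.1] w -0.0 q [-0.08  0.56  0.41  1.42 -0.    1.56]
slide [-166.1    2.9 -307.1] yaw of tool x -4.3 tilt [ 0.001 -1.    -0.   ]
```

```bash
python3 -m pendant '[{"slide":[-22,0,-40],"dr":[0,4,0]},{"slide":[-44,0,-80],"dr":[0,8,0]},{"slide":[-66,0,-120],"dr":[0,12,0]},{"slide":[-88,0,-160],"dr":[0,16,0]},{"slide":[-110,0,-200],"dr":[0,20,0]}]';python3 -c "
from h import *
goto(465,-349,200)"
```

```text
time: 14.62
tcp_pos: [528.0, -247.5, 231.4]
eef_rot: [-1.545, 0.334, -0.334]
wrist_force: [-0.5, -0.7, -0.1]
width: 0.003
t 14.62 tcp [ 528.  -247.5  231.4] F [-0.5 -0.7 -0.1] w 0.0 q [-0.44  0.39  0.15  1.33 -0.    1.56]
slide [ -15.5    6.4 -118.4] yaw of tool x -24.4 tilt [ 0. -1. -0.]
```

```bash
python3 -m pendant '[{"slide":[-5,2,-40],"dr":[0,4,0]},{"slide":[-10,4,-80],"dr":[0,8,0]},{"slide":[-15,6,-117],"dr":[0,12,0]},{"slide":[-15,6,-117],"dr":[0,12,0]},{"slide":[-15,6,-117],"dr":[0,12,0]}]'
python3 - <<'E'
from h import *
import cv2
w=imaging.read_camera("wrist"); 
cv2.imwrite("pics/w5.png",cv2.resize(w["img"],None,fx=1.5,fy=1.5,interpolation=cv2.INTER_CUBIC))
goto(465,-349,97)
print("pred",proj(w,(465,-349,67))*1.5)
E
```

```text
time: 15.25
tcp_pos: [467.3, -346.6, 225.3]
eef_rot: [-1.513, 0.495, -0.495]
wrist_force: [0.1, -0.5, 0.1]
width: -0.001
t 15.3 tcp [ 467.6 -346.4  225.4] F [ 0.1  0.1 -0.1] w 0.0 q [-0.64  0.39  0.13  1.31  0.    1.56]
slide [ -0.5 103.4  -3.7] yaw of tool x -36.2 tilt [ 0. -1.  0.]
pred [387.15 272.1 ]
```

View pics/w5.png

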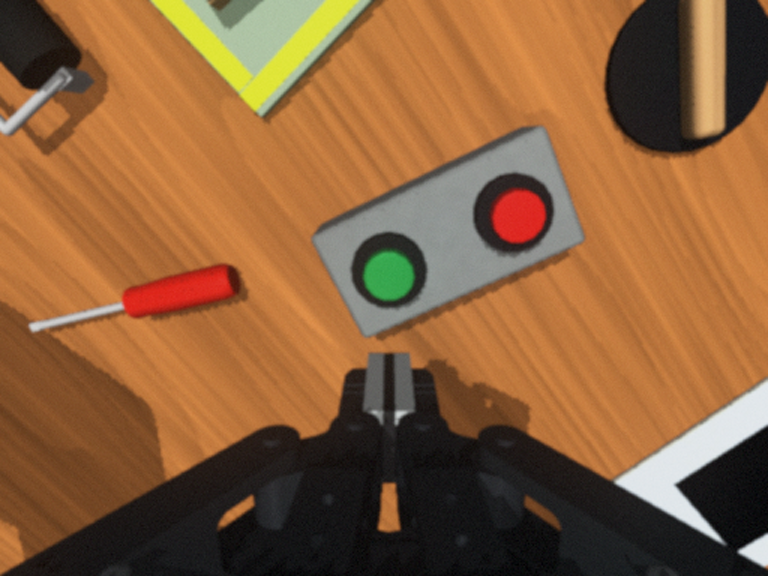

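```bash
python3 - <<'E'
from h import *
w=imaging.read_camera("wrist"); print(pix2(w,388/1.5,274/1.5,67))
E
python3 -m pendant '[{"slide":[0,35,-3],"dr":[0,0,0]},{"slide":[0,75,-3],"dr":[0,0,0]},{"slide":[0,105,-3],"dr":[0,0,0]},{"slide":[0,115,-3],"dr":[0,0,0]},{"slide":[0,115,-3],"dr":[0,0,0]}]'; python3 -m pendant '[{"slide":[0,0,0],"dr":[0,0,0]},{"slide":[0,0,0],"dr":[0,0,0]}]'; python3 -c "
from h import *
goto(465,-350,61)"
```

```text
[ 465.  -349.9   67. ]
time: 15.98
tcp_pos: [465.7, -348.9, 110.6]
eef_rot: [-1.513, 0.495, -0.495]
wrist_force: [0.5, -0.4, 0.1]
width: -0.0
time: 16.23
tcp_pos: [466.0, -349.7, 111.4]
eef_rot: [-1.514, 0.494, -0.497]
wrist_force: [0.0, -0.2, -0.1]
width: 0.002
t 16.23 tcp [ 466.  -349.7  111.4] F [ 0.  -0.2 -0.1] w 0.0 q [-0.64  0.44 -0.08  1.04  0.    1.56]
slide [-0.6 25.4 -0.8] yaw of tool x -36.2 tilt [ 0.002 -1.    -0.   ]
```

```bash
python3 -m pendant '[{"slide":[0,8,-1],"dr":[0,0,0]},{"slide":[0,15,-1],"dr":[0,0,0]},{"slide":[0,18,-1],"dr":[0,0,0]},{"slide":[0,18,-1],"dr":[0,0,0]}]'; python3 -m pendant '[{"slide":[0,2,0],"dr":[0,0,0]},{"slide":[0,4,0],"dr":[0,0,0]},{"slide":[0,6,0],"dr":[0,0,0]},{"slide":[0,6,0],"dr":[0,0,0]}]'; python3 -c "
from h import *
goto(465,-350,61)"
```

```text
time: 16.73
tcp_pos: [464.6, -350.0, 92.0]
eef_rot: [-1.513, 0.496, -0.495]
wrist_force: [-1.0, 0.5, 0.6]
width: -0.0
time: 17.23
tcp_pos: [464.9, -350.2, 86.3]
eef_rot: [-1.513, 0.495, -0.496]
wrist_force: [-1.7, 0.3, 4.3]
width: 0.003
t 17.23 tcp [ 464.9 -350.2   86.3] F [-1.7  0.3  4.3] w 0.0 q [-0.65  0.46 -0.12  0.99 -0.    1.56]
slide [-0.   0.3  0.2] yaw of tool x -36.3 tilt [ 0. -1. -0.]
```

```bash
python3 -m pendant '[{"slide":[0,1,0],"dr":[0,0,0]},{"slide":[0,1.5,0],"dr":[0,0,0]},{"slide":[0,1.5,0],"dr":[0,0,0]},{"slide":[0,1.5,0],"dr":[0,0,0]}]'
```

```text
time: 17.73
tcp_pos: [465.0, -350.3, 85.8]
eef_rot: [-1.514, 0.495, -0.496]
wrist_force: [-5.6, 3.2, 18.6]
width: -0.003
```

Force rose to 18.6 N with the tip stopped at z≈60.8, so the button is bottomed out. Retreating.

```bash
python3 -m pendant '[{"slide":[0,-10,0],"dr":[0,0,0]},{"slide":[0,-35,0],"dr":[0,0,0]},{"slide":[0,-75,0],"dr":[0,0,0]},{"slide":[0,-115,0],"dr":[0,0,0]},{"slide":[0,-150,0],"dr":[0,0,0]}]';python3 -m pendant '[{"slide":[0,0,0],"dr":[0,0,0]},{"slide":[0,0,0],"dr":[0,0,0]},{"slide":[0,0,0],"dr":[0,0,0]}]'
python3 - <<'E'
from h import *
import cv2
w=imaging.read_camera("wrist");s=imaging.read_camera("scene") 
cv2.imwrite("pics/w6.png",cv2.resize(w["img"],None,fx=1.5,fy=1.5,interpolation=cv2.INTER_CUBIC))
cv2.imwrite("pics/s6.png",cv2.resize(s["img"],None,fx=1.5,fy=1.5,interpolation=cv2.INTER_CUBIC))
print(proj(w,(465,-350,67))*1.5)
E
```

```text
time: 18.35
tcp_pos: [464.8, -350.1, 236.4]
eef_rot: [-1.514, 0.495, -0.496]
wrist_force: [0.3, -0.7, -0.5]
width: 0.001
time: 18.73
tcp_pos: [464.4, -349.8, 233.7]
eef_rot: [-1.513, 0.497, -0.494]
wrist_force: [0.5, -0.6, -0.5]
width: 0.001
[389.4  262.95]
```

View pics/w6.png

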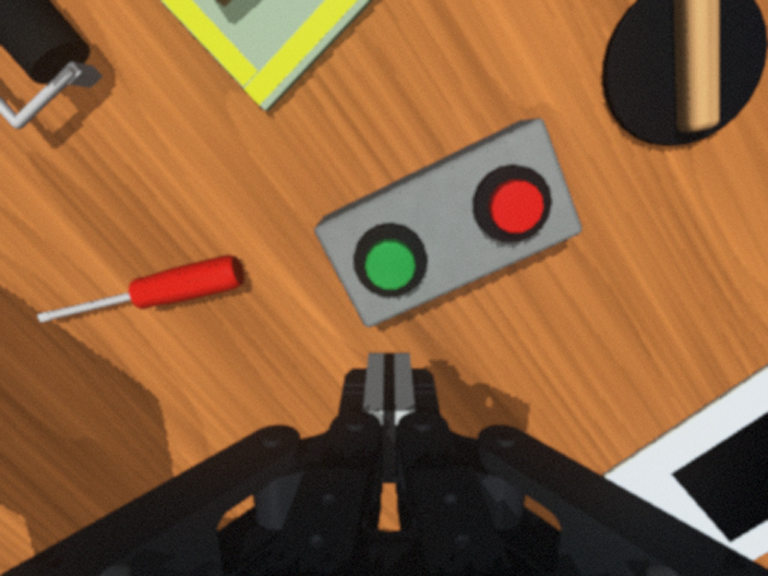

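View pics/s6.png

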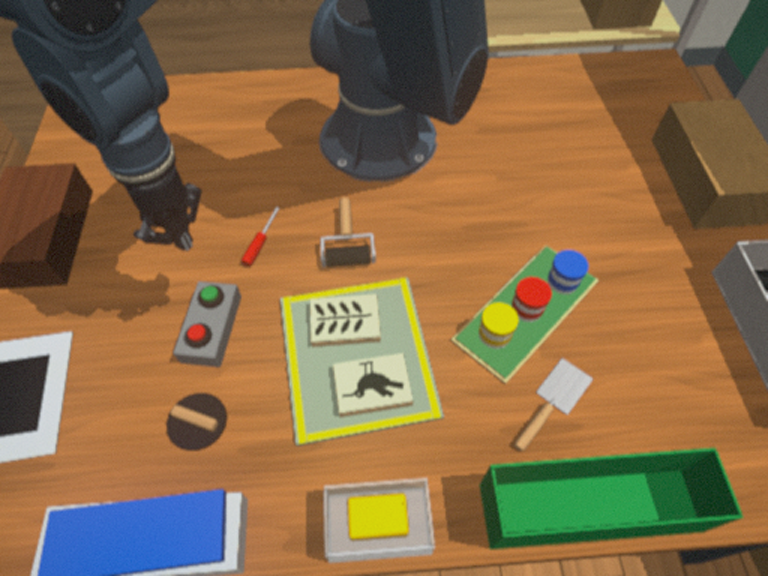

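The green button is back up at (390,264), about where it is predicted when up. Nothing has been disturbed, and the arm is clear with the tips about 142 mm above the button.

```bash
python3 -c "
from plant import robot
print(robot.finish_job())"
```

```text
the job is handed in; nothing more can be done
None
```

I carried out all three steps in the order asked and handed the job in at about 19 s, well under the 51 s limit.

- **Red jar:** with the gripper shut, I held the fingertips about 24 mm above the middle of the lid for about 3 s.
- **Bird block:** I held the fingertips about 24 mm above its middle for about 3 s.
- **Ready button:** I pressed the green button straight down until it stopped. The force rose to 18.6 N upward with the fingertips at about 60.8 mm, against 61 mm expected. I then lifted about 142 mm clear.

**Last checks:** the final pictures show the green button back up and the jars, blocks and tools standing where they were. The wrist force read about zero except while pressing.

**Disagreements:** the top and scene cameras differed by 4–8 mm on positions. I used values between the two, and the wrist camera confirmed them to within 1–2 mm. I had no direct reading of button travel, so "fully down" rests on the height and the force jump.

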